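# Reset the bench power box under its push-latch cover

### The arm

A 6-joint arm with a two-finger parallel gripper is mounted at the origin on the work surface. World frame = base frame: x ahead of the robot, y to its left, z up, the work surface at z = 0. Lengths are in m, angles in rad, forces in N, time in s.
With the tool pointing down it reaches from about 0.3 to 0.85 m from the base axis. Payload 4.2 kg.
Tool frame: the origin (TCP) lies midway between the tips of the shut fingers; the grasp point (between the pads) lies manip.hold_point_z behind it (manip.hold_point_z is the distance from the TCP to the grasp point, in m); y points along the fingers, x is the direction in which the jaws open and shut, and the axes are right-handed (so a half turn about y gives the same grasp; the last joint's range is limited). The gripper opens to 91 mm and grips with 3 to 60 N. Pads are 32 mm wide; open, the fingers measure 118 mm over their backs; the gripper's body (76 mm by 178 mm) begins 60 mm behind the grasp point.
Start: joints at [-1.152, 0.32, 1.565, -0, 1.257, -0.02], TCP at [0.244, -0.521, 0.184] pointing down, gripper open.
Joint ranges: [-3.11, 3.11], [-0.84, 2.01], [0.21, 2.61], [-1.34, 4.49], [0.05, 2.63], [-2.56, 2.56]. Speed limits (rad/s): [2.57, 2.57, 3.14, 3.14, 3.14, 3.14].

### API

Orientations are given as a unit quaternion [w, x, y, z].
In Python, from rig import manip gives the robot as it stands.
- The arm moves only by the shell command python3 -m inch 'ROWS' [FORCE]. ROWS is a JSON object of lists of equal length, an entry for each row: "slide": the shift along the world's x, y, z in m, a list of three; "rotation": the turn, a rotation vector about the world's x, y, z in rad, a list of three; "grip": the closure in counts, from 0 (fully open) to 255 (shut). In form: {"slide": [[x, y, z], ...], "rotation": [[ax, ay, az], ...], "grip": [grip, ...]}. A call has 1 to 5 rows; each row is the pose to reach, as a shift and turn from the pose commanded when the call began; what a row does not reach only later rows make up. A row lasts 1/12 s, in which the tool goes at most 41.7 mm and 7.16 degrees, less where a joint would pass 70% of its speed; a pose out of reach is approached as far as the arm can. A call with a gripper value outside its range is refused whole. The fingers move at their own pace and stop on an object; FORCE is the grip in N (left out, the last holds). Time passes only in rows, so rows that repeat a pose let the fingers close. It gives the time, the measured TCP pose, the force and the opening at its end, in the units of the state.
- manip.observe(): the state, without advancing time (a new reading comes with each control period).
- manip.read_camera(name): name is "side" or "top" or "wrist"; returns a dict with "image" (420x560x3 uint8, red, green, blue), "vfov" (degrees; the focal length in pixels is half the picture's height over the tangent of half this angle, whatever the lens; pixels are square), "cx", "cy" (the principal point, pixels), "origin" and "rotation" of the camera in the world. Camera axes: x right, y up, looking along -z (the intrinsics and any distortion apply to the point x, -y, -z); pixel columns grow to the right and rows downward; lengths in m; the calibration is good to about 2 mm. A picture is of the moment at which its call begins. There is no depth.
- manip.finish_job(): hands the job in, once; it reports no verdict.
Trained networks look in the newest picture that a camera, given by its name, has taken for a name from the list of things; names that differ only in an ending like _2 or _b are one class to them, and where a whole thing is asked for, a point or a joint stands for the part that bears it (a point fixed in the world has none). Each returns a list of dicts, best first, with "confidence" (0 to 1); they miss things now and then, are a little off and sometimes report something else, mostly with a low value. They report only what shows in the picture. A call takes as long as a camera call.
- manip.look_for(camera, query): "location" ([column, row] in pixels, amid what is visible of it).
The state is a dict: "time": time; "joint_pos": joint angles; "dq": joint speeds; "joint_efforts": joint torques, N m; "position": TCP position; "eef_rot": TCP orientation; "wrist_force": force on the tool from outside, world axes, zero at the start; "torque": the same for the moment, N m; "width": finger opening in m.
Only numpy, scipy, OpenCV 4.12 (cv2) and the standard library are available. Lean on these libraries where they do the work, as an engineer would, in place of code of your own. Each camera call takes 0.05 s, during which the arm holds its last target. There are 200 camera calls.

### The job

The power box on the garage bench has tripped. Push down on the free edge of its closed yellow cover with your fingertips and let go so that it pops fully open, press the green reset button underneath all the way down and let it come back up, then swing the cover down and press it until it latches shut and stays shut by itself. Leave the two cans, the snips, the marker and the sanding disc where they lie.

Things in the scene. Friction and masses are not known exactly. Their poses are not given: they have to be found in the camera images.
- cover_hinge (a point): Fixed point on the cover's hinge line, half-way along it, 64 mm above the bench, at the robot's side of the bay. x is level and points from the hinge across the bay to the cover's free edge (away from the robot, give or take 0.5 rad), y runs along the hinge, z is up.
- power_box: Fixed grey power box; origin on the bench under the middle of the covered bay, axes as cover_hinge, which lies at x -37 mm. The bay (76 x 96 mm) is open at the top: rim 56 mm above the bench, opening 62 x 88 mm. Beside it towards -y is a part 50 mm high with two black sockets. Its black foot measures 100 mm (x) by 230 mm (y, -165 to 65).
- cover_press (a point): Where to press: orange dot on the yellow cover's outer face, 50 mm from the hinge line, mid-width. Moves with the cover; its z axis is the outward normal, x points to the free edge. The cover is a plate 77 mm (x) by 106 mm (y), 5 mm thick, its outer face 5 mm above the hinge line when shut, with an 11 mm skirt under its edges.
- cover (a joint): Cover angle, rad: 0 latched (level), 1.85 open, free edge up and just past upright. Push-push latch. From 0, press the dot about 3 mm in (stop near -0.075; a few N) and let go: a damped spring opens it in about 2 s if nothing is in its way. To shut, push its outer face over from the robot's side and down (3 N), press to a firm stop near -0.055, let go: it returns to 0 and stays. A further press reopens it.
- reset_button_top (a point): Centre of the top of the green round reset button, 26 mm in diameter, 58 mm above the bench, 41 mm past the hinge line, under the cover; pressed straight down; moves with the button.
- reset_button (a joint): How far the reset button is pressed, in m: 0 up, 0.006 all the way down, where it takes 5 N; it springs back up.
- cement_can: Loose bystander: metal can with a blue screw cap and white band, 66 mm across, 100 mm high; origin at the centre of its underside.
- primer_can: Loose bystander: metal can with a white screw cap and grey band, 66 mm across, 100 mm high; origin at the centre of its underside.
- snips: Loose bystander: tin snips with red handles lying flat, 220 mm long, 100 mm wide, 14 mm high; origin at the pivot, underside; x points along the blades.
- marker: Loose bystander: white marker with a black cap lying along its x axis, 130 mm long, 16 mm thick; origin under its middle.
- sanding_disc: Loose bystander: grey sanding disc 125 mm across, 5 mm thick; origin under its centre.

How it is judged:
By the outcome, as a careful person would: the job done as asked, in the order asked, and still so for the second after the job is handed in, with the robot touching nothing.
It also fails if it takes over 48 s, if anything falls off the work surface, if the arm or the gripper's body presses on something with over 40 N, if the wrist force passes 120 N, or if a joint passes its speed limit or range.

## Working session

There is one attempt and no reset: what is moved stays moved. The work goes in short steps, Python scripts to look and compute and a shell command to move; the robot and the scene stay as the last step left them, time stands still between calls to the robot, and variables do not carry over. Pictures are saved under pics/ and viewed, about 8 in all and at most 12, crops included, and the job is handed in when it is done.

```bash
mkdir -p pics; cat > h.py <<'E'
import numpy as np, cv2
from rig import manip
def save(im,n): cv2.imwrite(f'pics/{n}.png',im[:,:,::-1])
def ray(c,uv):
    f=c['image'].shape[0]/2/np.tan(np.radians(c['vfov'])/2)
    d=np.array([(uv[0]-c['cx'])/f,-(uv[1]-c['cy'])/f,-1.])
    return np.array(c['origin']),np.array(c['rotation'])@d
def atz(c,uv,z):
    o,d=ray(c,uv); return o+d*(z-o[2])/d[2]
def proj(c,p):
    f=c['image'].shape[0]/2/np.tan(np.radians(c['vfov'])/2)
    q=np.array(c['rotation']).T@(np.array(p)-np.array(c['origin']))
    return c['cx']-f*q[0]/q[2], c['cy']+f*q[1]/q[2]
E
python3 - <<'E'
from h import *
s=manip.observe(); print(s['position'],s['eef_rot'],s['width'],s['time'],manip.hold_point_z)
for n in ('top','side'):
    c=manip.read_camera(n); save(c['image'],n+'0'); print(n,{k:v for k,v in c.items() if k!='image'})
    for q in ('cover_press','power_box','cement_can','primer_can','snips','marker'):
        for d in manip.look_for(n,q)[:1]: print(q,d,atz(c,d['location'],0.069 if q=='cover_press' else .05))
E
```

```text
[ 0.24407144 -0.52000772  0.18362524] [ 0.5971827  -0.59649517  0.37970708 -0.37866722] 0.09122069490318738 0.0 0.0188
top {'vfov': 57.603049720004876, 'cx': 282.8335408514064, 'cy': 210.28456570305417, 'origin': array([0.4901249 , 0.05330778, 0.81445883]), 'rotation': array([ 0.70898286,  0.02715574, -0.0499795 , -0.7029281 ])}Traceback (most recent call last):
  File "<stdin>", line 6, in <module>
  File "h.py", line 9, in atz
    o,d=ray(c,uv); return o+d*(z-o[2])/d[2]
        ~~~^^^^^^
  File "h.py", line 7, in ray
    return np.array(c['origin']),np.array(c['rotation'])@d
                                 ~~~~~~~~~~~~~~~~~~~~~~~^~
ValueError: matmul: Input operand 1 has a mismatch in its core dimension 0, with gufunc signature (n?,k),(k,m?)->(n?,m?) (size 3 is different from 4)
```

```bash
sed -i "s/^from rig.*/from rig import manip\nfrom scipy.spatial.transform import Rotation as R\ndef M(q): return R.from_quat(np.roll(q,-1)).as_matrix()/; s/np.array(c\['rotation'\])/M(c['rotation'])/" h.py
python3 - <<'E'
from h import *
s=manip.observe(); print(M(s['eef_rot']).round(3))
for n in ('top','side'):
    c=manip.read_camera(n); save(c['image'],n+'0'); print(n,c['origin'],c['vfov'],c.keys())
    for q in ('cover_press','power_box','cement_can','primer_can','snips','marker'):
        for d in manip.look_for(n,q)[:1]: print(q,d,atz(c,d['location'],0.069 if q=='cover_press' else .05))
E
```

```text
[[ 0.425 -0.001  0.905]
 [-0.905  0.001  0.425]
 [-0.002 -1.     0.   ]]
top [0.4901249  0.05330778 0.81445883] 57.603049720004876 dict_keys(['image', 'vfov', 'cx', 'cy', 'origin', 'rotation'])
cover_press {'location': [213.4, 216.7], 'confidence': 0.96} [0.55796074 0.16479356 0.069     ]
power_box {'location': [239.3, 215.2], 'confidence': 0.68} [0.56321437 0.11609194 0.05      ]
cement_can {'location': [120.0, 246.6], 'confidence': 0.69} [0.49887215 0.34873125 0.05      ]
primer_can {'location': [319.5, 213.8], 'confidence': 0.83} [ 0.56765822 -0.0452336   0.05      ]
snips {'location': [227.0, 161.3], 'confidence': 0.89} [0.67303889 0.14312783 0.05      ]
marker {'location': [173.5, 220.8], 'confidence': 0.59} [0.55072502 0.24637429 0.05      ]
side [0.22088423 0.6095148  0.67158262] 51.036128613216356 dict_keys(['image', 'vfov', 'cx', 'cy', 'origin', 'rotation'])
cover_press {'location': [232.1, 257.1], 'confidence': 0.75} [0.55784398 0.1733627  0.069     ]
power_box {'location': [241.9, 258.7], 'confidence': 0.74} [0.55007793 0.15401814 0.05      ]
cement_can {'location': [197.8, 354.0], 'confidence': 0.71} [0.50348014 0.35425186 0.05      ]
primer_can {'location': [287.5, 197.5], 'confidence': 0.97} [ 0.55924699 -0.04590369  0.05      ]
snips {'location': [187.4, 248.8], 'confidence': 0.67} [0.65563781 0.18351236 0.05      ]
marker {'location': [207.0, 313.7], 'confidence': 0.61} [0.53485587 0.2866404  0.05      ]
```

View pics/top0.png

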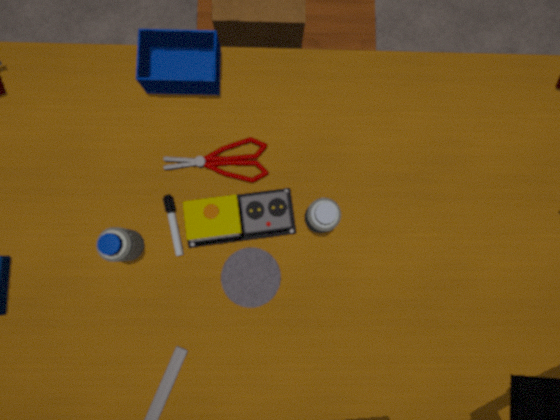

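View pics/side0.png

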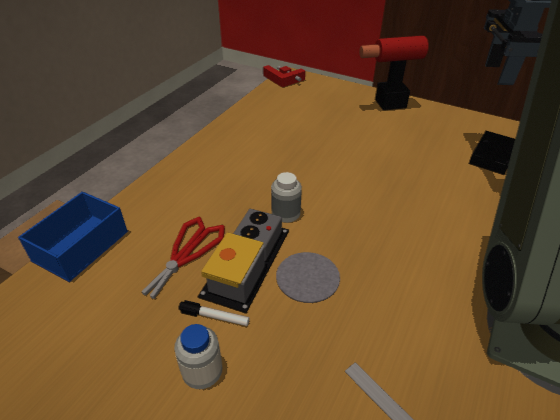

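```bash
python3 - <<'E'
from h import *
c=manip.read_camera('top'); im=c['image']; cr=im[180:260,170:310]
hsv=cv2.cvtColor(im,cv2.COLOR_RGB2HSV)
print(hsv[225,200],hsv[212,212],hsv[300,300])
m=((hsv[:,:,0]>26)&(hsv[:,:,0]<35)&(hsv[:,:,1]>150)&(hsv[:,:,2]>140)).astype(np.uint8)
m[:180]=0;m[260:]=0;m[:,:170]=0;m[:,260:]=0
cn=max(cv2.findContours(m,0,1)[0],key=cv2.contourArea)
hull=cv2.convexHull(cn)
P=np.array([atz(c,p[0],.069)[:2] for p in hull])
r=cv2.minAreaRect((P*1000).astype(np.float32));print(r); print(cv2.boxPoints(r))
m2=((hsv[:,:,0]>8)&(hsv[:,:,0]<18)&(hsv[:,:,1]>150)).astype(np.uint8)
sub=np.zeros_like(m2);sub[203:222,202:224]=m2[203:222,202:224]
ys,xs=np.nonzero(sub);print(len(xs),xs.mean(),ys.mean(),atz(c,(xs.mean(),ys.mean()),.069))
# black foot
save(cv2.resize(cr,None,fx=5,fy=5,interpolation=cv2.INTER_CUBIC),'crop0')
c=manip.read_camera('side'); im=c['image'];hsv=cv2.cvtColor(im,cv2.COLOR_RGB2HSV)
m2=((hsv[:,:,0]>5)&(hsv[:,:,0]<16)&(hsv[:,:,1]>150)).astype(np.uint8)
sub=np.zeros_like(m2);sub[244:265,215:240]=m2[244:265,215:240]
ys,xs=np.nonzero(sub);print(len(xs),xs.mean(),ys.mean(),atz(c,(xs.mean(),ys.mean()),.069), hsv[254,228])
E
```

```text
[ 28 255 149] [ 18 215 152] [ 20 203 128]
((558.00537109375, 169.08526611328125), (74.03634643554688, 102.99209594726562), 7.903855323791504)
[[514.25757 215.00171]
 [528.42017 112.988  ]
 [601.7532  123.16882]
 [587.5906  225.18253]]
17 209.64705882352942 210.64705882352942 [0.56974985 0.17239281 0.069     ]
152 227.16447368421052 253.57894736842104 [0.57065046 0.17048588 0.069     ] [ 11 210 166]
```

View pics/crop0.png

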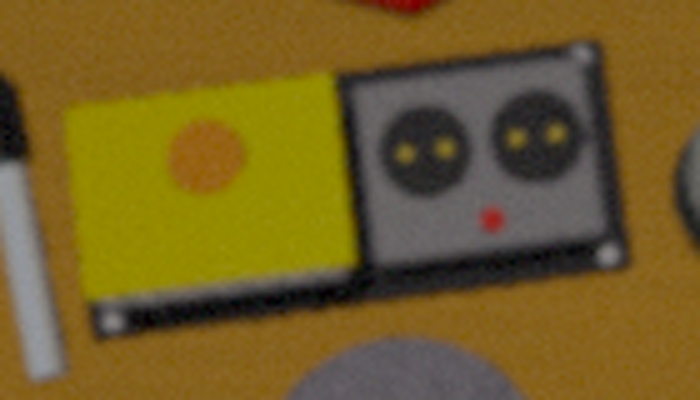

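The dot lies at crop (206,157), which is full-picture (211,211). Top and side views agree on about (0.569, 0.170). The cover's yaw is about +0.138 rad, the hinge is about (0.520, 0.164) and the button about (0.560, 0.169).

```bash

python3 -m inch '{"slide":[[0.016,0.034,0],[0.032,0.069,0],[0.049,0.103,0],[0.065,0.138,0],[0.081,0.172,0]],"rotation":[[0,0,-0.06],[0,0,-0.12],[0,0,-0.18],[0,0,-0.24],[0,0,-0.302]],"grip":[255,255,255,255,255]}' 10
python3 -m inch '{"slide":[[0.016,0.034,0],[0.032,0.069,0],[0.049,0.103,0],[0.065,0.138,0],[0.081,0.172,0]],"rotation":[[0,0,0],[0,0,0],[0,0,0],[0,0,0],[0,0,0]],"grip":[255,255,255,255,255]}'
python3 -m inch '{"slide":[[0.016,0.034,0],[0.032,0.069,0],[0.049,0.103,0],[0.065,0.138,0],[0.081,0.172,0]],"rotation":[[0,0,0],[0,0,0],[0,0,0],[0,0,0],[0,0,0]],"grip":[255,255,255,255,255]}'
python3 -m inch '{"slide":[[0.016,0.034,0],[0.032,0.069,0],[0.049,0.103,0],[0.065,0.138,0],[0.082,0.174,0]],"rotation":[[0,0,0],[0,0,0],[0,0,0],[0,0,0],[0,0,0]],"grip":[255,255,255,255,255]}'
```

```text
time: 1.32
position: [0.3256, -0.3469, 0.1845]
eef_rot: [0.532, -0.532, 0.466, -0.466]
wrist_force: [0.6, -0.7, 0.6]
width: 0.0608
time: 1.73
position: [0.4068, -0.1747, 0.1848]
eef_rot: [0.533, -0.533, 0.464, -0.465]
wrist_force: [0.9, -0.3, -0.5]
width: 0.0274
time: 2.15
position: [0.4878, -0.0025, 0.1848]
eef_rot: [0.533, -0.533, 0.464, -0.465]
wrist_force: [1.1, -0.7, -0.4]
width: 0.0008
time: 2.57
position: [0.5697, 0.1713, 0.1846]
eef_rot: [-0.533, 0.533, -0.465, 0.465]
wrist_force: [1.1, -0.3, -0.1]
width: 0.0005
```

```bash

python3 -m inch '{"slide":[[0,0,-0.035],[0,0,-0.07],[0,0,-0.1],[0,0,-0.105],[0,0,-0.105]],"rotation":[[0,0,0],[0,0,0],[0,0,0],[0,0,0],[0,0,0]],"grip":[255,255,255,255,255]}'
python3 - <<'E'
from h import *
c=manip.read_camera('side'); d=manip.read_camera('wrist')
a=cv2.resize(c['image'][170:310,150:330],None,fx=2.2,fy=3*2.2/3); 
b=cv2.resize(d['image'],(390,308))
a=cv2.resize(a,(396,308)); save(np.hstack([a,b]),'pre1')
E
```

```text
time: 2.98
position: [0.5679, 0.1691, 0.0776]
eef_rot: [-0.532, 0.534, -0.466, 0.464]
wrist_force: [0.0, 0.6, 0.2]
width: 0.0007
```

View pics/pre1.png

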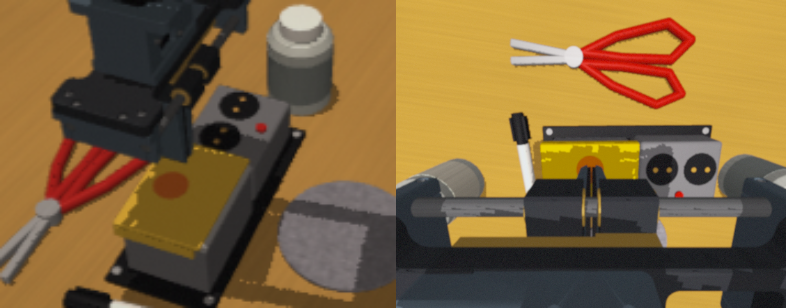

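```bash
python3 - <<'E'
from h import *
c=manip.read_camera('side'); s=manip.observe(); p=s['position']; print(p)
Rm=M(s['eef_rot'])
im=cv2.resize(c['image'][180:300,170:320],None,fx=5,fy=5)
for q,col in ((p,(255,255,255)),((.569,.1707,.069),(0,255,0)),(p+Rm@[.0135,0,.016],(0,255,255)),(p+Rm@[-.0135,0,.016],(0,255,255)),(p+Rm@[.0135,0,-.016],(0,255,255)),(p+Rm@[-.0135,0,-.016],(0,255,255)),((.520,.164,.064),(255,0,255))):
    u=proj(c,q); cv2.circle(im,(int((u[0]-170)*5),int((u[1]-180)*5)),4,col,-1)
save(im,'pre2')
E
```

```text
[0.57108811 0.16972859 0.08179481]
```

View pics/pre2.png

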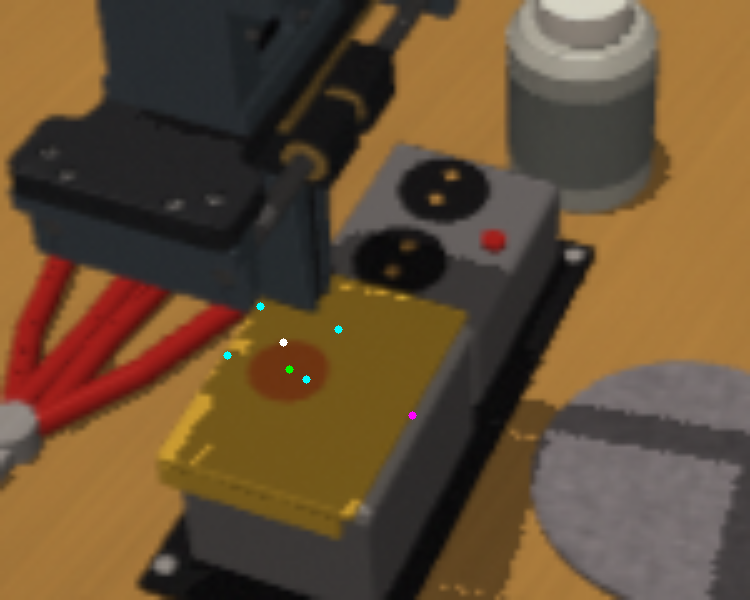

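```bash
python3 - <<'E'
from h import *
c=manip.read_camera('wrist'); s=manip.observe(); p=s['position']; print(p,s['joint_pos'],c['origin'])
im=cv2.resize(c['image'][150:400],None,fx=1.4,fy=1.4)
for q,col in ((p,(255,255,255)),((.569,.1707,.069),(0,255,0)),((.560,.169,.069),(255,0,0)),((.520,.164,.064),(255,0,255))):
    u=proj(c,q);print(u); cv2.circle(im,(int(u[0]*1.4),int((u[1]-150)*1.4)),4,col,-1)
save(im,'pre3')
E
```

```text
[0.57110807 0.16973201 0.0819828 ] [ 2.69644223e-01  4.28859274e-01  1.66853012e+00 -1.19994523e-04
  1.03939872e+00  1.70405428e+00] [0.64177737 0.17946904 0.28338387]
(np.float64(280.468529894529), np.float64(234.8181013970427))
(np.float64(278.85095491549373), np.float64(231.57280152656725))
(np.float64(279.4503924057126), np.float64(242.72553381924251))
(np.float64(278.8930474919107), np.float64(286.18631733406824))
```

View pics/pre3.png

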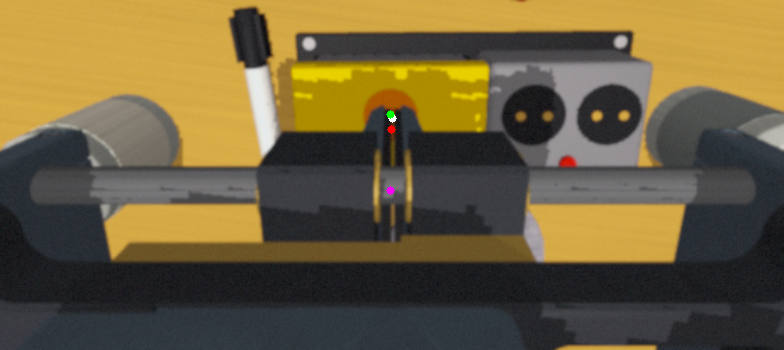

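The wrist overlay puts the TCP on the dot, at picture (391,115). The side view shows the tip slightly higher than predicted, so I'll descend with force checks.

```bash

python3 -m inch '{"slide":[[0,0,-0.005],[0,0,-0.009],[0,0,-0.009]],"rotation":[[0,0,0],[0,0,0],[0,0,0]],"grip":[255,255,255]}'
python3 -m inch '{"slide":[[0,0,-0.002],[0,0,-0.002]],"rotation":[[0,0,0],[0,0,0]],"grip":[255,255]}'
python3 - <<'E'
from h import *
c=manip.read_camera('side'); s=manip.observe(); p=s['position']; print(p)
im=cv2.resize(c['image'][180:300,170:320],None,fx=5,fy=5)
u=proj(c,p); cv2.circle(im,(int((u[0]-170)*5),int((u[1]-180)*5)),4,(255,255,255),-1)
save(im,'pre4')
E
```

```text
time: 3.43
position: [0.569, 0.1693, 0.0703]
eef_rot: [-0.533, 0.533, -0.465, 0.465]
wrist_force: [-0.3, -0.4, -0.8]
width: 0.0007
time: 3.6
position: [0.5691, 0.1694, 0.0682]
eef_rot: [-0.533, 0.533, -0.465, 0.465]
wrist_force: [-0.7, -0.1, 0.2]
width: 0.0005
[0.56920098 0.16941725 0.06837098]
```

View pics/pre4.png

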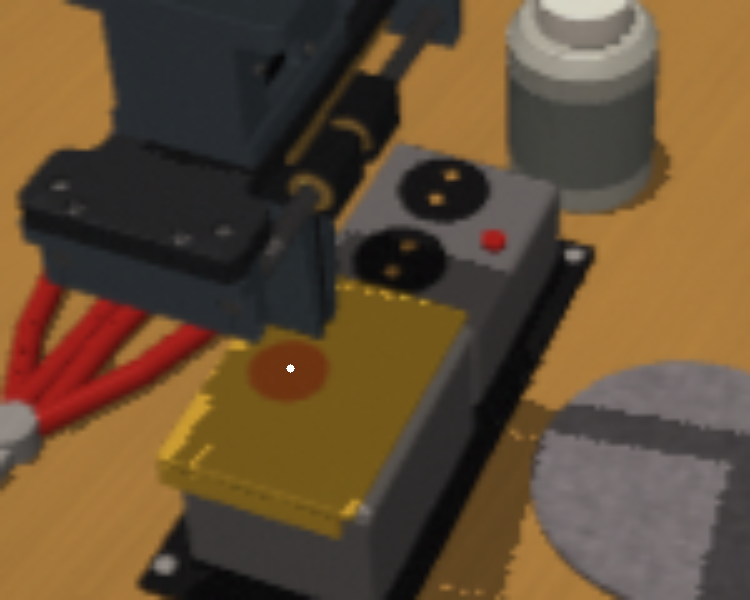

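```bash
python3 - <<'E'
from h import *
c=manip.read_camera('side')
yv=np.array([-.137,.99,0]);xv=np.array([.99,.137,0]);p0=np.array([.569,.1705,0])
for k in (-.089,-.04,0,.04,.089):
  for uv in ((45,280),(258,340),(325,335),(330,200),(310,190)):
    o,d=ray(c,(170+uv[0]/5,180+uv[1]/5))
    t=((p0-o)@yv+k)/(d@yv); q=o+t*d; print(k,uv,'x',((q-p0)@xv*1e3).round(),'z',(q[2]*1e3).round())
E
```

```text
-0.089 (45, 280) x 173.0 z -31.0
-0.089 (258, 340) x 67.0 z -29.0
-0.089 (325, 335) x 33.0 z -13.0
-0.089 (330, 200) x 25.0 z 69.0
-0.089 (310, 190) x 34.0 z 71.0
-0.04 (45, 280) x 134.0 z 30.0
-0.04 (258, 340) x 36.0 z 31.0
-0.04 (325, 335) x 6.0 z 46.0
-0.04 (330, 200) x -1.0 z 120.0
-0.04 (310, 190) x 7.0 z 123.0
0 (45, 280) x 102.0 z 79.0
0 (258, 340) x 12.0 z 80.0
0 (325, 335) x -16.0 z 94.0
0 (330, 200) x -23.0 z 163.0
0 (310, 190) x -16.0 z 165.0
0.04 (45, 280) x 70.0 z 128.0
0.04 (258, 340) x -13.0 z 129.0
0.04 (325, 335) x -38.0 z 142.0
0.04 (330, 200) x -45.0 z 205.0
0.04 (310, 190) x -38.0 z 207.0
0.089 (45, 280) x 31.0 z 188.0
0.089 (258, 340) x -43.0 z 189.0
0.089 (325, 335) x -66.0 z 200.0
0.089 (330, 200) x -71.0 z 256.0
0.089 (310, 190) x -65.0 z 258.0
```

```bash

for i in 1 2 3; do python3 -m inch '{"slide":[[0,0,-0.0015],[0,0,-0.003],[0,0,-0.003]],"rotation":[[0,0,0],[0,0,0],[0,0,0]],"grip":[255,255,255]}' | grep -E 'posi|force'; done
```

```text
position: [0.5691, 0.1694, 0.0651]
wrist_force: [-0.3, 0.1, -0.0]
position: [0.569, 0.1694, 0.0621]
wrist_force: [-0.1, 0.2, 0.2]
position: [0.5691, 0.1694, 0.0591]
wrist_force: [-0.4, -0.4, -0.4]
```

```bash

for i in 1 2 3; do python3 -m inch '{"slide":[[0,0,-0.0015],[0,0,-0.003],[0,0,-0.003]],"rotation":[[0,0,0],[0,0,0],[0,0,0]],"grip":[255,255,255]}' | grep -E 'posi|force'; done
python3 - <<'E'
from h import *
c=manip.read_camera('side'); s=manip.observe(); p=s['position']
d=manip.read_camera('wrist')
im=np.hstack([cv2.resize(c['image'][210:290,190:290],(400,320)),cv2.resize(d['image'][160:300,200:375],(400,320))])
save(im,'pre5')
E
```

```text
position: [0.5691, 0.1694, 0.0561]
wrist_force: [-0.0, 0.0, 0.2]
position: [0.5691, 0.1694, 0.0531]
wrist_force: [-0.0, -0.2, 0.1]
position: [0.5691, 0.1694, 0.0501]
wrist_force: [0.3, -0.6, -0.1]
```

View pics/pre5.png

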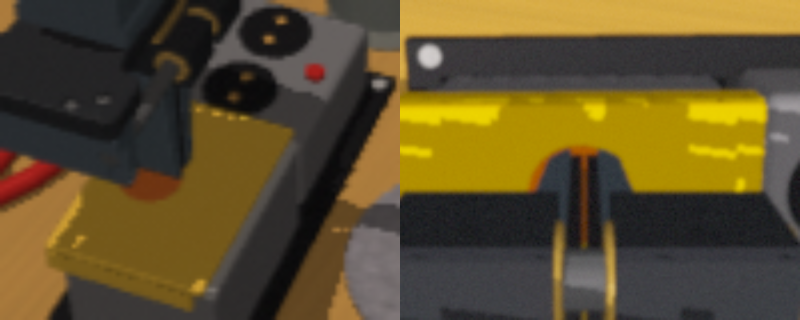

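```bash

for i in 1 2 3 4; do python3 -m inch '{"slide":[[0,0,-0.001],[0,0,-0.002],[0,0,-0.002]],"rotation":[[0,0,0],[0,0,0],[0,0,0]],"grip":[255,255,255]}' | grep -E 'posi|force'; done
```

```text
position: [0.5691, 0.1694, 0.0483]
wrist_force: [-0.1, -0.4, 0.6]
position: [0.5691, 0.1694, 0.0462]
wrist_force: [0.3, 0.5, 0.3]
position: [0.5692, 0.1694, 0.0442]
wrist_force: [-0.5, -0.1, 0.5]
position: [0.5691, 0.1694, 0.0422]
wrist_force: [-0.9, -0.1, -0.5]
```

```bash

for i in 1 2 3 4; do python3 -m inch '{"slide":[[0,0,-0.001],[0,0,-0.002],[0,0,-0.002]],"rotation":[[0,0,0],[0,0,0],[0,0,0]],"grip":[255,255,255]}' | grep -E 'time|posi|force'; done
```

```text
time: 6.55
position: [0.5691, 0.1694, 0.0402]
wrist_force: [-0.2, -0.2, -0.3]
time: 6.8
position: [0.5695, 0.1695, 0.0387]
wrist_force: [-0.5, 0.9, 1.6]
time: 7.05
position: [0.5697, 0.1695, 0.037]
wrist_force: [0.1, -0.3, 5.1]
time: 7.3
position: [0.5698, 0.1696, 0.0367]
wrist_force: [-3.9, -0.1, 13.8]
```

Contact came at a reported z of about 0.039 and the stop at about 0.0367. So the real tip sits about 30 mm above the reported TCP. Releasing now.

```bash

python3 -m inch '{"slide":[[0,0,0.04],[0,0,0.08],[0,0,0.12],[0.01,0,0.16],[0.02,0,0.18]],"rotation":[[0,0,0],[0,0,0],[0,0,0],[0,0,0],[0,0,0]],"grip":[255,255,255,255,255]}'
for i in 1 2 3 4; do python3 -m inch '{"slide":[[0,0,0],[0,0,0],[0,0,0],[0,0,0],[0,0,0]],"rotation":[[0,0,0],[0,0,0],[0,0,0],[0,0,0],[0,0,0]],"grip":[255,255,255,255,255]}' >/dev/null; done
python3 - <<'E'
from h import *
c=manip.read_camera('side'); s=manip.observe(); print(s['time'],s['position'],s['eef_rot'])
d=manip.read_camera('wrist')
im=np.hstack([cv2.resize(c['image'][190:300,170:310],(400,314)),cv2.resize(d['image'][130:350,140:420],(400,314))])
save(im,'open1')
for q in ('reset_button_top','cover_press'):
  for n,k in (('side',c),('wrist',d),('top',manip.read_camera('top'))):
    for r in manip.look_for(n,q)[:1]: print(q,n,r,atz(k,r['location'],.058))
E
```

```text
time: 7.72
position: [0.591, 0.17, 0.22]
eef_rot: [0.535, -0.531, 0.463, -0.466]
wrist_force: [1.6, -0.6, 1.4]
width: 0.0009
9.4333 [0.58928187 0.16946656 0.21449152] [-0.53298264  0.53301966 -0.46463674  0.46468509]
reset_button_top side {'location': [233.8, 263.0], 'confidence': 0.57} [0.55318846 0.17609196 0.058     ]
reset_button_top wrist {'location': [276.7, 212.2], 'confidence': 0.71} [0.56294806 0.17051325 0.058     ]
reset_button_top top {'location': [212.0, 215.6], 'confidence': 0.59} [0.56111928 0.16925095 0.058     ]
cover_press side {'location': [255.2, 247.6], 'confidence': 0.96} [0.5388953 0.1235893 0.058    ]
cover_press top {'location': [229.5, 238.7], 'confidence': 0.73} [0.51579986 0.13377134 0.058     ]
```

View pics/open1.png

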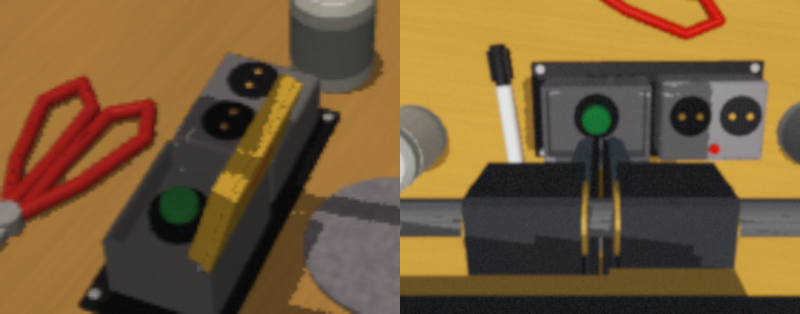

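The cover is open (side crop, about (250,170)) and the green button shows at crop (180,205). All cameras put the button near (0.561, 0.1695).

```bash

python3 -m inch '{"slide":[[-0.02,0,-0.03],[-0.025,0,-0.07],[-0.025,0,-0.11],[-0.025,0,-0.15],[-0.025,0,-0.177]],"rotation":[[0,0,0],[0,0,0],[0,0,0],[0,0,0],[0,0,0]],"grip":[255,255,255,255,255]}'
python3 -m inch '{"slide":[[0,0,-0.004],[0,0,-0.008],[0,0,-0.010],[0,0,-0.010]],"rotation":[[0,0,0],[0,0,0],[0,0,0],[0,0,0]],"grip":[255,255,255,255]}'
for i in 1 2 3; do python3 -m inch '{"slide":[[0,0,-0.001],[0,0,-0.002],[0,0,-0.002]],"rotation":[[0,0,0],[0,0,0],[0,0,0]],"grip":[255,255,255]}' | grep -E 'posi|force'; done
```

```text
time: 10.3
position: [0.5622, 0.1689, 0.0343]
eef_rot: [-0.532, 0.534, -0.465, 0.464]
wrist_force: [0.1, -0.5, -0.3]
width: 0.0004
time: 10.63
position: [0.5657, 0.1698, 0.0292]
eef_rot: [0.534, -0.532, 0.464, -0.465]
wrist_force: [0.3, -0.5, -0.8]
width: 0.0006
position: [0.566, 0.1699, 0.0269]
wrist_force: [1.2, 0.9, 2.3]
position: [0.5656, 0.1698, 0.0242]
wrist_force: [2.7, 0.6, 3.5]
position: [0.5656, 0.1698, 0.0227]
wrist_force: [2.0, 0.5, 9.3]
```

```bash

python3 -m inch '{"slide":[[0,0,-0.001],[0,0,-0.0015],[0,0,-0.0015]],"rotation":[[0,0,0],[0,0,0],[0,0,0]],"grip":[255,255,255]}' | grep -E 'posi|force'
python3 -m inch '{"slide":[[0,0,0.02],[0,0,0.05],[0.005,0,0.09],[0.005,0,0.13],[0.0,0,0.17]],"rotation":[[0,0,0],[0,0,0],[0,0,0],[0,0,0],[0,0,0]],"grip":[255,255,255,255,255]}'
python3 - <<'E'
from h import *
c=manip.read_camera('side'); s=manip.observe(); print(s['time'],s['position'])
k=manip.read_camera('top')
for q in ('reset_button_top','cover_press'):
  for n,k in (('side',c),('top',k)):
    for r in manip.look_for(n,q)[:1]: print(q,n,r)
E
```

```text
position: [0.5656, 0.1698, 0.0226]
wrist_force: [0.5, 0.0, 17.0]
time: 12.05
position: [0.5629, 0.1689, 0.1901]
eef_rot: [-0.531, 0.534, -0.466, 0.464]
wrist_force: [0.8, 0.3, -0.1]
width: 0.0005
12.1 [0.56626999 0.17018275 0.19930811]
reset_button_top top {'location': [211.5, 219.3], 'confidence': 0.6}
cover_press side {'location': [254.3, 247.9], 'confidence': 0.72}
cover_press top {'location': [229.4, 240.1], 'confidence': 0.78}
```

```bash

python3 -m inch '{"slide":[[-0.037,-0.005,0],[-0.073,-0.01,0],[-0.109,-0.015,0],[-0.109,-0.015,0]],"rotation":[[0,0,0],[0,0,0],[0,0,0],[0,0,0]],"grip":[255,255,255,255]}'
python3 -m inch '{"slide":[[0,0,-0.04],[0,0,-0.08],[0,0,-0.108],[0,0,-0.108],[0,0,-0.108]],"rotation":[[0,0,0],[0,0,0],[0,0,0],[0,0,0],[0,0,0]],"grip":[255,255,255,255,255]}'
```

```text
time: 12.68
position: [0.4463, 0.1524, 0.1868]
eef_rot: [-0.529, 0.537, -0.467, 0.462]
wrist_force: [-0.9, -0.9, 0.4]
width: 0.0006
time: 13.1
position: [0.4537, 0.1539, 0.08]
eef_rot: [-0.531, 0.535, -0.466, 0.464]
wrist_force: [0.5, 0.8, 0.1]
width: 0.0006
```

```bash

python3 -m inch '{"slide":[[0.011,0.0015,0.002],[0.022,0.003,0.004],[0.032,0.0045,0.006],[0.042,0.006,0.006],[0.046,0.0063,0.006]],"rotation":[[0,0,0],[0,0,0],[0,0,0],[0,0,0],[0,0,0]],"grip":[255,255,255,255,255]}'
python3 -m inch '{"slide":[[0,0,0]],"rotation":[[0,0,0]],"grip":[255]}'
```

```text
time: 13.52
position: [0.5036, 0.1613, 0.0892]
eef_rot: [0.534, -0.532, 0.464, -0.465]
wrist_force: [-1.0, 0.4, 0.9]
width: 0.0004
time: 13.6
position: [0.5029, 0.1611, 0.0885]
eef_rot: [0.534, -0.532, 0.464, -0.465]
wrist_force: [-0.9, 0.5, 0.2]
width: 0.0009
```

```bash

python3 -m inch '{"slide":[[0.008,0.001,0.001],[0.017,0.0023,0.001],[0.025,0.0035,-0.001],[0.033,0.0046,-0.0045],[0.033,0.0046,-0.0045]],"rotation":[[0,0,0],[0,0,0],[0,0,0],[0,0,0],[0,0,0]],"grip":[255,255,255,255,255]}'
python3 - <<'E'
from h import *
c=manip.read_camera('side'); s=manip.observe(); print(s['time'],s['position'],s['wrist_force'])
save(cv2.resize(c['image'][170:300,160:330],None,fx=4,fy=4),'close1')
E
```

```text
time: 14.02
position: [0.5362, 0.1656, 0.0827]
eef_rot: [0.533, -0.533, 0.464, -0.465]
wrist_force: [-0.5, 0.4, 0.2]
width: 0.0005
14.0667 [0.53564481 0.16553401 0.08299969] [-0.37631606  0.54203757  0.93856032]
```

View pics/close1.png

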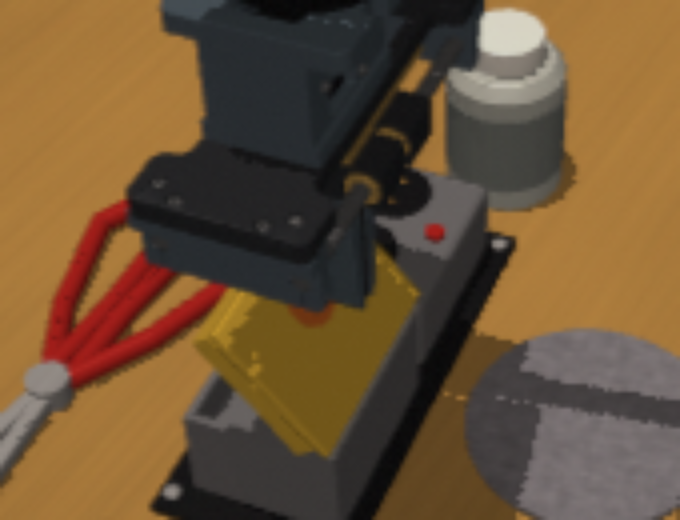

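The cover is about half shut, with its outer face at (330,350) and the gripper above it. Following the arc down.

```bash

python3 -m inch '{"slide":[[0.009,0.0012,-0.004],[0.017,0.0023,-0.010],[0.024,0.0033,-0.017],[0.030,0.0041,-0.025],[0.030,0.0041,-0.025]],"rotation":[[0,0,0],[0,0,0],[0,0,0],[0,0,0],[0,0,0]],"grip":[255,255,255,255,255]}'
python3 -m inch '{"slide":[[0.003,0.0004,-0.006],[0.005,0.0007,-0.012],[0.006,0.0008,-0.016],[0.006,0.0008,-0.016]],"rotation":[[0,0,0],[0,0,0],[0,0,0],[0,0,0]],"grip":[255,255,255,255]}'
```

```text
time: 14.48
position: [0.5655, 0.1695, 0.0565]
eef_rot: [-0.533, 0.533, -0.465, 0.465]
wrist_force: [0.2, 0.5, 1.1]
width: 0.0008
time: 14.82
position: [0.5703, 0.1703, 0.0415]
eef_rot: [-0.533, 0.533, -0.465, 0.465]
wrist_force: [0.2, -1.2, 0.5]
width: 0.0005
```

```bash

for i in 1 2 3; do python3 -m inch '{"slide":[[0,0,-0.001],[0,0,-0.002],[0,0,-0.002]],"rotation":[[0,0,0],[0,0,0],[0,0,0]],"grip":[255,255,255]}' | grep -E 'posi|force'; done
```

```text
position: [0.5705, 0.1703, 0.0406]
wrist_force: [-0.3, -0.5, 1.1]
position: [0.5707, 0.1703, 0.0387]
wrist_force: [-0.1, 0.1, 2.7]
position: [0.5708, 0.1704, 0.0376]
wrist_force: [-0.5, 0.3, 8.0]
```

```bash

python3 -m inch '{"slide":[[0,0,-0.001],[0,0,-0.0015],[0,0,-0.0015]],"rotation":[[0,0,0],[0,0,0],[0,0,0]],"grip":[255,255,255]}' | grep -E 'posi|force'
```

```text
position: [0.5709, 0.1704, 0.0374]
wrist_force: [-2.9, -0.4, 14.9]
```

Firm stop reached: z no longer moves while the force rises. Releasing.

```bash

python3 -m inch '{"slide":[[0,0,0.02],[0,0,0.06],[0,0,0.10],[0,0,0.14],[0,0,0.17]],"rotation":[[0,0,0],[0,0,0],[0,0,0],[0,0,0],[0,0,0]],"grip":[255,255,255,255,255]}'
for i in 1 2 3 ; do python3 -m inch '{"slide":[[0,0,0.01],[0,0,0.01],[0,0,0.01],[0,0,0.01],[0,0,0.01]],"rotation":[[0,0,0],[0,0,0],[0,0,0],[0,0,0],[0,0,0]],"grip":[255,255,255,255,255]}' >/dev/null; done
python3 - <<'E'
from h import *
c=manip.read_camera('side'); t=manip.read_camera('top'); s=manip.observe(); print(s['time'],s['position'],s['wrist_force'])
for n,k in (('side',c),('top',t)):
  for q in ('cover_press','reset_button_top','cement_can','primer_can','snips','marker','sanding_disc'):
    for r in manip.look_for(n,q)[:1]: print(n,q,r)
save(np.hstack([cv2.resize(c['image'][140:400,120:380],(400,400)),cv2.resize(t['image'][120:300,80:360],(400,257))[:257].copy() if 0 else cv2.resize(t['image'][100:320,90:350],(400,400))]),'end')
E
```

```text
time: 16.23
position: [0.5708, 0.1705, 0.2082]
eef_rot: [0.534, -0.532, 0.464, -0.465]
wrist_force: [0.1, 0.4, -0.3]
width: 0.0007
17.5833 [0.5701504  0.17021404 0.23479655] [ 0.43924037 -0.71458493 -0.24081001]
side cover_press {'location': [228.5, 255.9], 'confidence': 0.92}
side cement_can {'location': [197.4, 355.5], 'confidence': 0.82}
side primer_can {'location': [287.1, 198.2], 'confidence': 0.67}
side snips {'location': [185.9, 248.6], 'confidence': 0.56}
side marker {'location': [207.4, 315.3], 'confidence': 0.95}
side sanding_disc {'location': [307.8, 278.3], 'confidence': 0.79}
top cover_press {'location': [221.6, 220.0], 'confidence': 0.58}
top reset_button_top {'location': [249.5, 274.9], 'confidence': 0.75}
top cement_can {'location': [118.5, 245.7], 'confidence': 0.62}
top primer_can {'location': [319.2, 212.7], 'confidence': 0.93}
top snips {'location': [249.5, 163.8], 'confidence': 0.85}
top sanding_disc {'location': [250.4, 273.5], 'confidence': 0.88}
```

View pics/end.png

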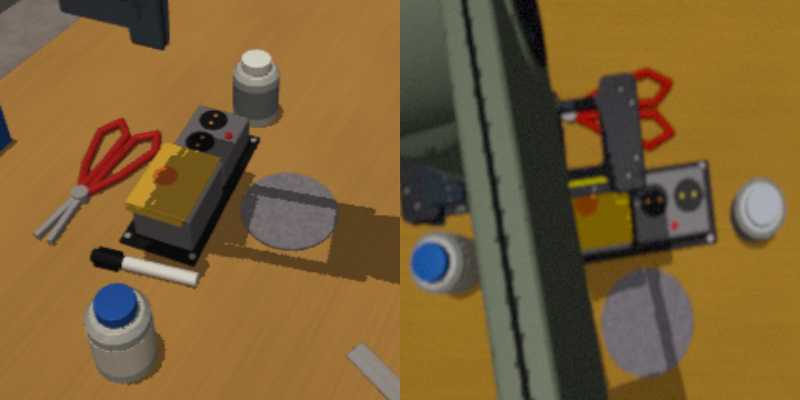

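The cover is level and shut 1.7 s after release (side crop, about (175,185)), and the bystanders are where they were.

```bash
python3 -c "
from rig import manip
print(manip.finish_job())"
```

```text
the job is handed in; nothing more can be done
None
```

The job is done and handed in at about 17.6 s, in the order you asked. `finish_job` reports no verdict.

- **Opening:** I pressed the orange dot to its stop (about 14 N) and let go. The picture showed the cover standing upright with the green button uncovered.
- **Reset button:** I pressed it to a hard stop: about 6 mm of travel, then 17 N with no further movement. I then lifted clear. I did not check its return in a picture; after the lift only the top-camera network reported the button.
- **Closing:** I pushed the cover over from the robot's side and pressed it to a firm stop (15 N). After release it stayed level and shut for about 1.5 s, with the arm well clear.
- **Bystanders:** In the last pictures the cans, snips and sanding disc are where they started. The marker looked unmoved in the side view; the top-camera network did not report it.

**Disagreements:**
- The real fingertip sat about 30 mm above the reported TCP. It showed up in the side view and in where contact began, and I allowed for it in every later move.
- In the final top picture the arm hid part of the box, and the network's "reset button" there was actually the sanding disc.

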